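# Mount a toroidal transformer and a choke on their studs

### The job

Mount the power-supply parts on their studs: on the tall stud stack, from the bottom up, the large fibre disc, the toroidal transformer, the small fibre disc and the steel clamp cap with its raised collar up, and put the small copper-wound choke on the short stud. Each part must sit flat on the one below with the stud through its bore; let go of everything, and leave the flux bottle and the solder reel where they are.

Things in the scene. Friction and masses are not known exactly. Their poses are not given: they have to be found in the camera images.
- tall_plate: Fixed aluminium mounting plate, 110 x 110 mm and 6 mm thick, with the TALL steel stud upright in its middle: 10 mm diameter, top 56 mm above the bench (50 mm above the plate), its last 8 mm tapering to 4 mm diameter. Origin at the centre of the plate's underside, on the bench and on the stud's axis; z up along the stud. It and the short-stud plate may stand either way round, left or right, somewhat turned.
- short_plate: Fixed aluminium mounting plate, 80 x 80 mm and 6 mm thick, with the SHORT steel stud upright in its middle: 10 mm diameter, top 32 mm above the bench (26 mm above the plate), its last 8 mm tapering to 4 mm diameter. Origin at the centre of the plate's underside, on the stud's axis; z up along the stud.
- large_disc: Large flat disc of rigid brown fibre, 54 mm diameter, 8 mm thick, 20 mm bore, 30 g. Lies flat; origin at the centre of its underside, z axis up the bore; round, so its yaw does not matter.
- transformer: Toroidal transformer wrapped in yellow-brown tape with a black potted centre: 58 mm diameter (about 59 mm over the wraps), 22 mm high, 20 mm bore, about 0.3 kg. Lies flat; origin at the centre of its underside, z axis up the bore; round, so its yaw does not matter.
- small_disc: Small flat disc of rigid brown fibre, 40 mm diameter, 8 mm thick, 20 mm bore, 20 g. Lies flat; origin at the centre of its underside, z axis up the bore; round, so its yaw does not matter.
- clamp_cap: Clamp cap of dark steel: a flange 48 mm in diameter and 8 mm thick with a raised collar of 32 mm diameter and 3 mm height on top (11 mm high in all), 20 mm bore, 60 g. Starts collar up. Lies flat; origin at the centre of its underside, z axis up the bore; round, so its yaw does not matter.
- choke: Small choke, a dark ferrite ring with spaced copper turns: 38 mm diameter (about 39 mm over the wire), 18 mm high, 20 mm bore, about 70 g. Lies flat; origin at the centre of its underside, z axis up the bore; round, so its yaw does not matter.
- flux_bottle: Bystander: capped clear plastic bottle, 66 mm diameter, 160 mm tall, standing. Origin at the centre of its underside.
- solder_reel: Bystander: reel of solder with white flanges, 56 mm diameter, 44 mm tall, standing on a flange. Origin at the centre of its underside.
Things that resemble listed ones, but are neither listed nor needed, are in the scene too. What is shaped like the short_plate but purple or red is not meant.

How it is judged (in metres and radians):
At the end, for the whole second after the job is handed in: Undersides over the plate's underside: large disc 6, transformer 14, small disc 36, clamp cap 44 mm (tall stud, collar up), choke 6 mm (short stud), all within 3 mm; each within 9 mm of its stud's axis, upright within 0.1 rad, released and at rest; bystanders within 30 mm (horizontal distance between each of large_disc, transformer, small_disc, clamp_cap and tall_plate below 0.009 m and z of large_disc in the frame of tall_plate between 0.003 and 0.009 m and angle between each of large_disc, transformer, small_disc, clamp_cap, choke's own z axis and vertical below 0.1 rad and linear speed of each of large_disc, transformer, small_disc, clamp_cap, choke below 0.02 m/s and z of transformer in the frame of tall_plate between 0.011 and 0.017 m and z of small_disc in the frame of tall_plate between 0.033 and 0.039 m and z of clamp_cap in the frame of tall_plate between 0.041 and 0.047 m and horizontal distance between choke and short_plate below 0.009 m and z of choke in the frame of short_plate between 0.003 and 0.009 m); the robot touches nothing.
It fails at once if the flux bottle is moved more than 30 mm (distance of flux_bottle from where it was at the start of the episode above 0.03 m).
It fails at once if the solder reel is moved more than 30 mm (distance of solder_reel from where it was at the start of the episode above 0.03 m).
It also fails if it takes over 112 s, if anything falls off the work surface, if the arm or the gripper's body presses on something with over 40 N, if the wrist force passes 120 N, or if a joint passes its speed limit or range.

### The arm

A 7-joint arm with a two-finger parallel gripper is mounted at the origin on the work surface. World frame = base frame: x ahead of the robot, y to its left, z up, the work surface at z = 0. Lengths are in m, angles in degrees, forces in N, time in s.
With the tool pointing down it reaches from about 0.35 to 0.775 m from the base axis. Payload 3.1 kg.
Tool frame: the origin (TCP) lies midway between the tips of the shut fingers; the grasp point (between the pads) lies 19 mm behind it (arm.hold_point_z is the distance from the TCP to the grasp point, in m); z points along the fingers, y is the line along which they close (so a half turn about z gives the same grasp; the last joint's range is limited). The gripper opens to 85 mm and grips with 20 to 120 N. Pads are 22 mm wide; open, the fingers measure 114 mm over their backs; the gripper's body (76 mm by 85 mm) begins 54 mm behind the grasp point. The pads swing forward as they close: fully open they stand 13 mm farther back than shut.
Start: joints at [-78.593, 17.813, 0.802, 86.603, -0.252, 75.585, -1.558], TCP at [0.131, 0.534, 0.231] pointing down, gripper open.
Joint ranges: [-154.91, 154.91], [-16.99, 109.72], [-72.82, 74.43], [7.12, 147.25], [-82.49, 262.49], [11.32, 116.49], [-174.64, 174.64]. Speed limits (degrees/s): [159.86, 159.86, 180, 180, 180, 180, 180].

### API

Orientations are given as a 3x3 rotation matrix whose columns are the frame's x, y, z axes.
In Python, from rig import arm gives the robot as it stands. The module is installed in compiled form; this text tells all that it offers. Calls block until the motion is done:
- arm.goto(position, orientation): joint-space move of the TCP to a pose.
- arm.move_linear(position, frame=None, velocity=0.15, threshold=None): straight line of the TCP; frame=None keeps the orientation; velocity is the mean speed in m/s. With threshold (N) it stops when the force on the tool has changed by that much, and returns True; else False.
- arm.movej(angles): joint-space move.
- arm.gripper_open() and arm.close(squeeze=None): open the fingers fully, or close them until they stop; squeeze is the grip in N (None keeps the last).
- arm.sleep(seconds).
- arm.solve_ik(position, orientation): joint angles nearest the present ones, or None.
- arm.snapshot(name): name is "side" or "top"; returns a dict with "frame" (480x640x3 uint8, red, green, blue), "depth" (480x640 float32, m along the optical axis (not along the pixel's ray), 0 where there is no reading), "fx", "fy", "cx", "cy" (pixels), "D" ([k1, k2, p1, p2, k3] as OpenCV has them; the pictures are not rectified), "xyz" and "rotation" of the camera in the world. Camera axes: x right, y up, looking along -z (the intrinsics and any distortion apply to the point x, -y, -z); pixel columns grow to the right and rows downward; lengths in m; the calibration is good to about 2 mm. A picture is of the moment at which its call begins.
A pose or a line that the arm cannot do raises arm.MotionError and nothing moves.
- arm.close_job(): hands the job in; it is judged then, once.
Trained networks look in a picture, given as the dict that the camera call returned (one of the last four; its "shot" number tells which), for a name from the list of things; names that differ only in an ending like _2 or _b are one class to them, and where a whole thing is asked for, a point or a joint stands for the part that bears it (a point fixed in the world has none). Each returns a list of dicts, best first, with "score" (0 to 1); they miss things now and then, are a little off and sometimes report something else, mostly with a low value. They report only what shows in the picture. A call takes as long as a camera call. They do not tell look-alikes from the thing itself.
- arm.boxes_of(picture, name): "box" ([centre column, centre row, width, height] as shares, 0 to 1, of the picture: columns of its width, rows of its height, round what is visible of it).
- arm.trace(picture, name): "region" (480x640 bool, what is visible of it) and "box" ([centre column, centre row, width, height] as shares, 0 to 1, of the picture: columns of its width, rows of its height, round what is visible of it).
- arm.mark_of(picture, name): "position" ([row, column] as shares, 0 to 1, of the picture: columns of its width, rows of its height: a listed point, or the origin of a listed thing).
Readings, each from a call of its own:
- arm.read_clock(): time.
- arm.read_joints(): joint angles.
- arm.read_joint_vel(): joint speeds.
- arm.read_joint_torque(): joint torques, N m.
- arm.read_tcp_pos(): TCP position.
- arm.read_orientation(): TCP orientation.
- arm.read_ft_force(): force on the tool from outside, world axes, zero at the start.
- arm.read_wrist_torque(): the same for the moment, N m.
- arm.read_opening(): finger opening in m.
- arm.read_grip_force(): force on a finger pad.
Only numpy, scipy, OpenCV 4.12 (cv2) and the standard library are available. Lean on these libraries where they do the work, as an engineer would, in place of code of your own. Each camera call takes 0.05 s, during which the arm holds its last target. There are 200 camera calls.

## Working session

There is one attempt and no reset: what is moved stays moved. The work goes in short steps, each a Python script; the robot and the scene stay as the last script left them, time stands still between calls to the robot, and variables do not carry over. Pictures are saved under pics/ and viewed, at most 14 in all, crops included, and the job is handed in when it is done.

```bash
mkdir -p pics; cat > h.py <<'E'
import numpy as np, cv2
from rig import arm
def world(p, u, v, d):
    K=np.array([[p["fx"],0,p["cx"]],[0,p["fy"],p["cy"]],[0,0,1.]])
    n=cv2.undistortPoints(np.array([[[u,v]]],float),K,np.array(p["D"],float))[0,0]
    c=np.array([n[0]*d,-n[1]*d,-d]); return np.array(p["rotation"])@c+np.array(p["xyz"])
def cloud(p):
    K=np.array([[p["fx"],0,p["cx"]],[0,p["fy"],p["cy"]],[0,0,1.]])
    v,u=np.mgrid[0:480,0:640]
    n=cv2.undistortPoints(np.stack([u,v],-1).reshape(-1,1,2).astype(float),K,np.array(p["D"],float)).reshape(480,640,2)
    d=p["depth"]; c=np.stack([n[...,0]*d,-n[...,1]*d,-d],-1)
    return c@np.array(p["rotation"]).T+np.array(p["xyz"])
def save(p,n): cv2.imwrite(f"pics/{n}.png",p["frame"][...,::-1])
NAMES="tall_plate short_plate large_disc transformer small_disc clamp_cap choke flux_bottle solder_reel".split()
E
python3 - <<'E'
from h import *
for cam in ("top","side"):
    p=arm.snapshot(cam); save(p,cam+"0"); X=cloud(p)
    print(cam,np.round(p["xyz"],3),np.round(p["rotation"],2).tolist(),p["fx"],p["D"])
    for n in NAMES:
        for r in arm.trace(p,n)[:4]:
            m=r["region"]&(p["depth"]>0)
            if m.sum()<10: continue
            P=X[m]; b=np.array(r["box"])*[640,480,640,480]
            t=np.percentile(P[:,2],90); T=P[abs(P[:,2]-t)<.004]; c=(T.max(0)+T.min(0))/2
            print(n,round(r["score"],2),b.round(),"ext",(T.max(0)-T.min(0)).round(3)[:2],"c",c.round(3),"ztop",t.round(3),P[:,2].max().round(3))
print(arm.read_clock())
E
```

```text
top [ 0.329 -0.026  0.995] [[0.01, 0.98, -0.17], [-1.0, 0.01, 0.01], [0.01, 0.17, 0.98]] 526.2020373638748 [-0.05290165  0.          0.          0.          0.        ]
tall_plate 0.73 [235. 252.  66.  56.] ext [0.114 0.115] c [0.477 0.123 0.008] ztop 0.009 0.058
short_plate 0.95 [503. 271.  53.  50.] ext [0.1   0.103] c [ 0.449 -0.388  0.008] ztop 0.008 0.034
short_plate 0.75 [345. 256.  51.  52.] ext [0.091 0.089] c [ 0.473 -0.085  0.009] ztop 0.009 0.034
short_plate 0.72 [378. 338.  41.  45.] ext [0.08  0.079] c [ 0.32  -0.146  0.008] ztop 0.008 0.034
short_plate 0.59 [454. 380.  47.  53.] ext [0.085 0.085] c [ 0.243 -0.291  0.008] ztop 0.008 0.034
large_disc 0.97 [151. 283.  28.  23.] ext [0.051 0.052] c [0.417 0.28  0.01 ] ztop 0.01 0.013
transformer 0.74 [150. 195.  33.  28.] ext [0.056 0.058] c [0.585 0.291 0.025] ztop 0.025 0.028
small_disc 0.82 [459. 211.  24.  23.] ext [0.039 0.039] c [ 0.567 -0.307  0.009] ztop 0.01 0.013
clamp_cap 0.77 [445. 308.  24.  24.] ext [0.043 0.045] c [ 0.374 -0.272  0.012] ztop 0.012 0.016
clamp_cap 0.73 [197. 113.  45.  59.] ext [0.031 0.029] c
[... 1342 characters left out ...]
.311  0.007] ztop 0.008 0.009
small_disc 0.49 [369. 162.  30.  68.] ext [0.019 0.019] c [0.723 0.188 0.136] ztop 0.136 0.16
clamp_cap 0.91 [313. 367.  31.  31.] ext [0.046 0.047] c [ 0.377 -0.277  0.009] ztop 0.01 0.013
choke 0.71 [314. 369.  30.  26.] ext [0.046 0.047] c [ 0.377 -0.278  0.009] ztop 0.01 0.013
choke 0.59 [402. 235.  17.  12.] ext [0.036 0.039] c [ 0.684 -0.027  0.016] ztop 0.017 0.019
flux_bottle 0.96 [370. 163.  24.  75.] ext [0.024 0.019] c [0.726 0.188 0.136] ztop 0.136 0.16
solder_reel 0.91 [469. 272.  38.  39.] ext [0.059 0.056] c [ 0.718 -0.202  0.043] ztop 0.044 0.046
solder_reel 0.65 [314. 367.  32.  31.] ext [0.046 0.047] c [ 0.377 -0.277  0.009] ztop 0.01 0.013
1.0
```

View pics/top0.png

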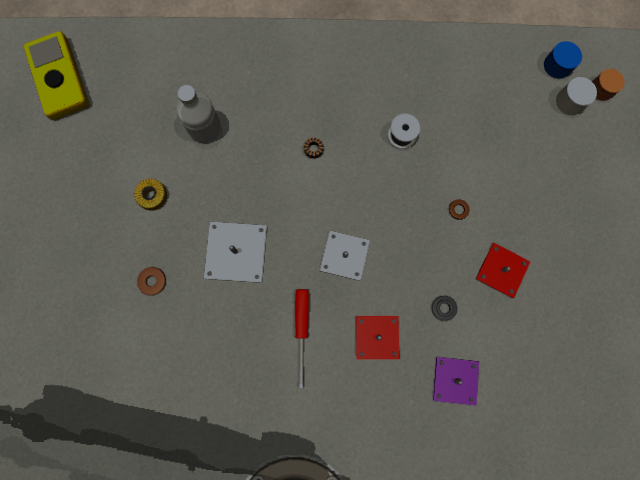

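View pics/side0.png

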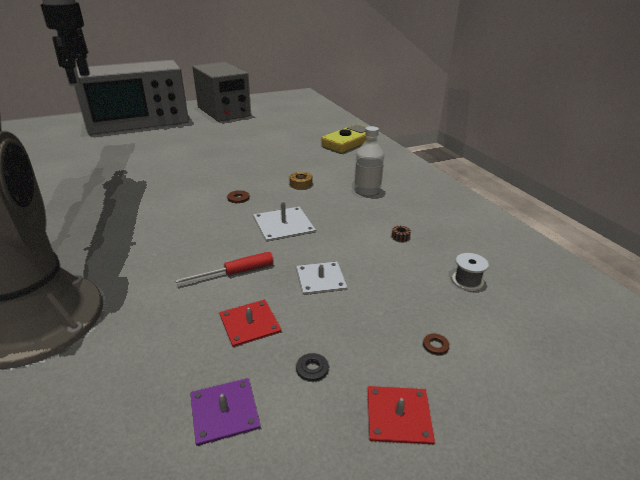

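The top view shows the silver tall plate at (236,252) and the silver short plate at (345,256). The large disc is at (151,281), the transformer at (150,195), the small disc at (459,209), the cap at (445,308) and the choke at (314,148). The bottle is at (197,113) and the reel at (404,130).

Possible mix-ups for the short plate are red (378,338), red (503,270) and purple (456,381). I choose the silver one at (345,256). No other part has a double.

```bash
cat >> h.py <<'E'
RY=np.array([[1,0,0],[0,-1,0],[0,0,-1.]]) # closes along world y
def R(yaw):
    c,s=np.cos(np.radians(yaw)),np.sin(np.radians(yaw)); return np.array([[c,-s,0],[s,c,0],[0,0,1.]])@RY
PL=dict(tall=(.4775,.121),short=(.473,-.0875))
PT=dict(large_disc=(.418,.2775),transformer=(.5865,.289),small_disc=(.5665,-.309),clamp_cap=(.3755,-.2745),choke=(.684,-.025))
E
python3 - <<'E'
from h import *
crops=[]
for cam in ("top","side"):
    p=arm.snapshot(cam); X=cloud(p)
    for n,(x,y) in PL.items():
        d=np.hypot(X[...,0]-x,X[...,1]-y); zt={'tall':.056,'short':.032}[n]
        m=(d<.02)&(X[...,2]>zt-.012)&(X[...,2]<.08); m2=(d<.09)&(X[...,2]>.0045)&(X[...,2]<.013)&(p["frame"].min(-1)>120)
        r=cv2.minAreaRect(X[m2][:,:2].astype(np.float32)*1000)
        print(cam,n,"stud",X[m].mean(0).round(4),X[m][:,2].max().round(4),m.sum(),"rect",r)
    if cam=="top":
        for u,v in ((236,252),(345,256),(151,281),(150,195),(459,209),(445,308),(314,148)):
            crops.append(cv2.resize(p["frame"][v-35:v+35,u-35:u+35,::-1],(190,190),interpolation=cv2.INTER_CUBIC))
crops.append(crops[0]*0)
cv2.imwrite("pics/crops.png",np.vstack([np.hstack(crops[:4]),np.hstack(crops[4:])]))
for yaw in (0,180,90,-90,45,-45,135,-135):
    out=[]
    for n,(x,y) in {**PT,**PL}.items():
        q=[arm.solve_ik([x,y,z],R(yaw)) for z in (-.003,.15)]
        out.append("X" if any(a is None for a in q) else int(q[0][6]))
    print(yaw,out)
E
```

```text
top tall stud [0.4764 0.1222 0.0525] 0.0582 22 rect ((477.3430480957031, 124.1175537109375), (108.13548278808594, 109.32490539550781), 86.78766632080078)
top short stud [ 0.4727 -0.0853  0.0276] 0.0341 25 rect ((473.53118896484375, -85.01431274414062), (77.65457153320312, 78.81452941894531), 76.7925796508789)
side tall stud [0.4777 0.1175 0.0494] 0.0543 21 rect ((477.8745422363281, 118.07244110107422), (110.383056640625, 109.14949035644531), 86.96915435791016)
side short stud [ 0.4734 -0.091   0.0255] 0.0312 27 rect ((473.7761535644531, -89.68482971191406), (80.19615173339844, 79.82691192626953), 77.11780548095703)
0 [-104, -97, -40, -12, -59, -82, -41]
180 [61, 70, 143, 145, 108, 86, 122]
90 [-19, -11, 49, 69, 22, 3, 47]
-90 [142, 149, -115, -102, -144, 168, -128]
45 [-64, -52, 3, 32, -16, -39, 3]
-45 [-127, -126, -70, -57, -99, -108, -83]
135 [20, 29, 93, 92, 64, 45, 92]
-135 [101, 109, 173, 143, 146, 128, 168]
```

View pics/crops.png

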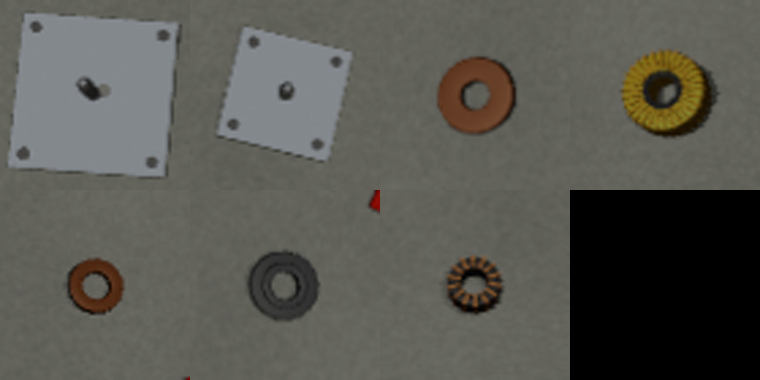

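The crops confirm both silver plates and all five parts. The cameras agree in x and differ by about 5 mm in y. I'll close along x and use the same yaw for pick and place, so the y bias cancels. First the large disc.

```bash
cat >> h.py <<'E'
PL=dict(tall=(.4777,.121),short=(.4737,-.0873))
O=R(90)
def pick(n,w,tip=.002,grip=40):
    x,y=PT[n]; s=57*(.9947-np.sqrt(1-(w*1000/114-.103)**2))/1000  # finger-tip setback at opening w
    z=tip-s
    arm.goto([x,y,.12],O); arm.move_linear([x,y,.04],velocity=.25)
    hit=arm.move_linear([x,y,z],velocity=.1,threshold=8)
    f0=arm.read_ft_force(); arm.close(grip)
    print(n,"z",round(z,4),"hit",hit,"open",round(arm.read_opening(),4),"F",np.round(np.array(arm.read_ft_force())-f0,1),"grip",arm.read_grip_force())
    arm.move_linear([x,y,.13],velocity=.25); print(" lifted open",round(arm.read_opening(),4),"grip",arm.read_grip_force(),arm.read_clock())
    return z
def place(pl,z,under,dz=.001):
    x,y=PL[pl]; arm.goto([x,y,.15],O)
    arm.move_linear([x,y,z+under+.035],velocity=.25)
    hit=arm.move_linear([x,y,z+under+dz],velocity=.06,threshold=6)
    print(" place hit",hit,np.round(arm.read_tcp_pos(),4),"want z",round(z+under,4),"open",round(arm.read_opening(),4))
    return hit
def release():
    arm.gripper_open(); p=np.array(arm.read_tcp_pos()); arm.move_linear([p[0],p[1],.15],velocity=.25); print(" t",arm.read_clock())
E
python3 - <<'E'
from h import *
pick("large_disc",.054)
for c in("side","top"):
    p=arm.snapshot(c); save(p,"hold1"+c)
im=cv2.imread("pics/hold1side.png"); cv2.imwrite("pics/hold1.png",cv2.resize(im[60:260,160:400],None,fx=3,fy=3)[:600])
E
```

```text
large_disc z -0.0018 hit False open 0.0516 F [-2.2 -0.5  6.6] grip 40.32717542722821
 lifted open 0.0514 grip 41.6694276407361 4.725
```

View pics/hold1.png

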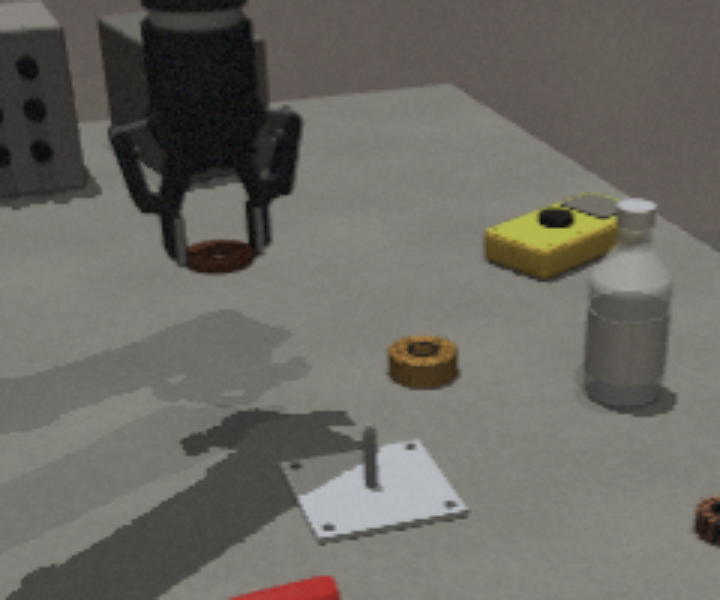

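The disc is held level at the fingertips, at crop (218,256) above the bench. Placing it now.

```bash
python3 - <<'E'
from h import *
z=-.0018
if not place("tall",z,.006) or arm.read_tcp_pos()[2]<z+.010: release()
E
```

```text
place hit True [0.4769 0.1209 0.0057] want z 0.0042 open 0.0511
 t 7.85
```

```bash
cat >> h.py <<'E'
def check(names,view=None):
    arm.sleep(.2)
    for cam in("top","side"):
        p=arm.snapshot(cam); X=cloud(p)
        for n,pl,h,r in names:
            x,y=PL[pl]; t=h+(.002 if cam=="top" else -.0005)
            m=(np.hypot(X[...,0]-x,X[...,1]-y)<.045)&(abs(X[...,2]-t)<.003)
            # ring: at top height, excluding stud; bbox centre against camera's own bias (+-.0025 in y)
            P=X[m]; c=(P.max(0)+P.min(0))/2 if len(P) else np.zeros(3)
            b=(-.0,.0028) if cam=="top" else (.0,-.0028)
            print(cam,n,"n",m.sum(),"ext",np.round(P.max(0)-P.min(0),3)[:2] if len(P) else 0,"off mm",np.round((c[:2]-b-[x,y])*1000,1),"tilt",np.round(np.linalg.lstsq(np.c_[P[:,:2]-c[:2],np.ones(len(P))],P[:,2],rcond=None)[0][:2],3) if len(P)>5 else 0)
        if view: cv2.imwrite(f"pics/{view}{cam}.png",cv2.resize(p["frame"][180:320,180:400,::-1] if cam=="top" else p["frame"][150:310,220:420,::-1],None,fx=3,fy=3))
E
python3 - <<'E'
from h import *
check([("large_disc","tall",.014,.027)])
z=pick("transformer",.059,tip=.004,grip=60)
E
```

```text
top large_disc n 339 ext [0.053 0.046] off mm [-1.1 -4.8] tilt [-0.004  0.01 ]
side large_disc n 212 ext [0.052 0.054] off mm [ 0.2 -1.3] tilt [-0.002  0.002]
transformer z -0.0008 hit False open 0.056 F [-0.2 -1.1  5. ] grip 64.63345896452665
 lifted open 0.0557 grip 64.33700356632471 11.0667
```

```bash
python3 - <<'E'
from h import *
z=-.0008
hit=place("tall",z,.014)
if not hit or arm.read_tcp_pos()[2]<z+.014+.005:
    release(); z=pick("small_disc",.040); check([("transformer","tall",.036,.029)],"b")
E
```

```text
place hit True [0.4769 0.121  0.0147] want z 0.0132 open 0.0558
 t 14.1
small_disc z 0.0005 hit False open 0.037 F [-0.4  0.8  4.4] grip 39.68377623707056
 lifted open 0.0371 grip 40.07384246215224 17.9083
top transformer n 542 ext [0.058 0.057] off mm [-1.6 -2.2] tilt [-0.006 -0.002]
side transformer n 264 ext [0.058 0.063] off mm [-0.   1.4] tilt [ 0.004 -0.001]
```

View pics/bside.png

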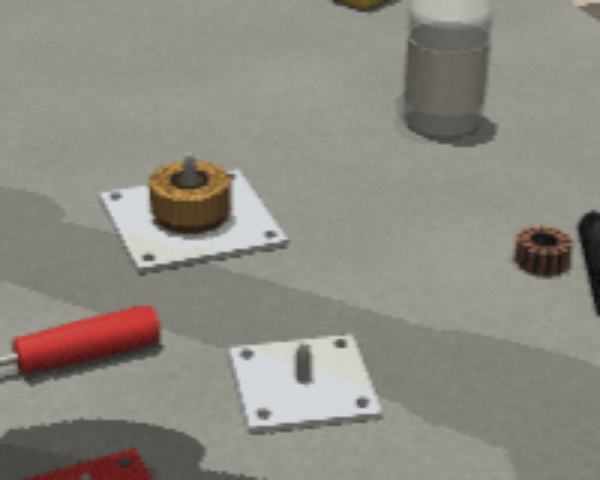

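The transformer sits level on the stud, at crop (190,195). The small disc is in the gripper and goes on next, followed by the cap pick.

```bash
python3 - <<'E'
from h import *
z=.0005
hit=place("tall",z,.036)
if not hit or arm.read_tcp_pos()[2]<z+.036+.004:
    release(); z=pick("clamp_cap",.048); check([("small_disc","tall",.044,.02)],"c")
E
```

```text
place hit True [0.477  0.1211 0.0381] want z 0.0365 open 0.0373
 t 21.9833
clamp_cap z -0.0007 hit False open 0.0449 F [0.7 0.9 5.8] grip 40.36470902035944
 lifted open 0.0452 grip 40.963401945191436 25.65
top small_disc n 233 ext [0.039 0.039] off mm [-0.9 -1.4] tilt [-0.006 -0.009]
side small_disc n 29 ext [0.013 0.028] off mm [-12.7   2.3] tilt [ 0.207 -0.06 ]
```

View pics/cside.png

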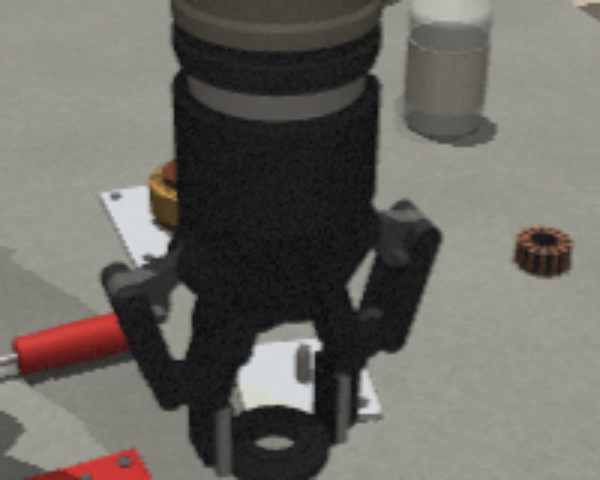

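The cap is held level at crop (272,440). The top view puts the small disc well centred.

```bash
python3 - <<'E'
from h import *
z=-.0007
hit=place("tall",z,.044)
if not hit or arm.read_tcp_pos()[2]<z+.044+.004:
    release(); z=pick("choke",.039,tip=.003); check([("cap collar","tall",.055,.016),("flange","tall",.052,.024)],"d")
    hit=place("short",z,.006)
    if not hit or arm.read_tcp_pos()[2]<z+.006+.004:
        release(); arm.goto([.35,.35,.25],O)
        check([("cap collar","tall",.055,.016),("choke","short",.024,.019)],"e"); print(arm.read_clock())
E
```

```text
place hit True [0.477  0.1212 0.0448] want z 0.0433 open 0.0454
 t 29.5167
choke z 0.0016 hit False open 0.0356 F [-0.5  0.1  4. ] grip 40.24378426373005
 lifted open 0.0355 grip 39.99489728361368 32.7
top cap collar n 190 ext [0.044 0.041] off mm [-1.7 -1.4] tilt [ 0.006 -0.005]
top flange n 363 ext [0.046 0.047] off mm [-0.6 -1.6] tilt [-0.013  0.014]
side cap collar n 90 ext [0.042 0.04 ] off mm [ 1.4 -0.3] tilt [-0.004  0.008]
side flange n 182 ext [0.047 0.047] off mm [-0.5 -0.3] tilt [0.006 0.018]
 place hit True [ 0.4729 -0.0868  0.0083] want z 0.0076 open 0.0354
 t 36.3167
top cap collar n 199 ext [0.046 0.044] off mm [-0.8 -1.9] tilt [-0.002 -0.008]
top choke n 202 ext [0.037 0.037] off mm [-1.2 -0.1] tilt [0.005 0.023]
side cap collar n 94 ext [0.043 0.042] off mm [ 1.2 -3. ] tilt [-0.001  0.021]
side choke n 195 ext [0.039 0.04 ] off mm [-0.1  2.3] tilt [ 0.005 -0.002]
38.3167
```

View pics/eside.png

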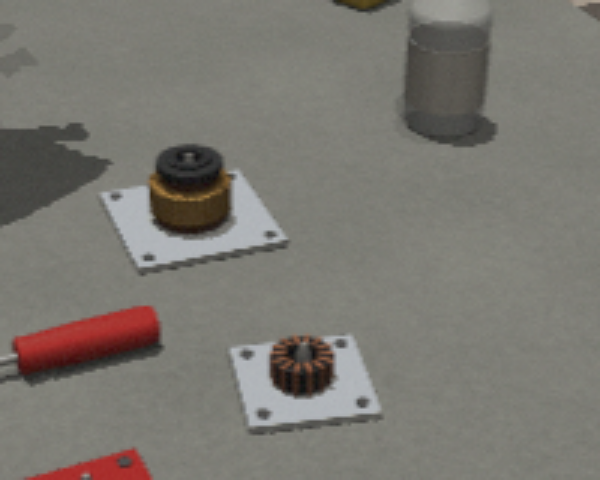

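View pics/etop.png

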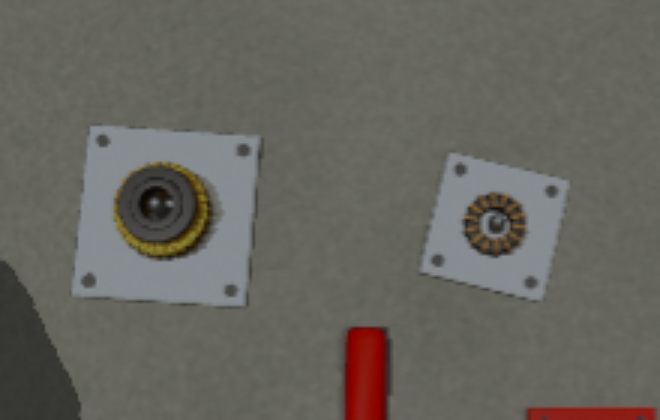

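Both pictures show the full stack level on the tall stud, with the cap's collar up, at side crop (190,190). The choke is on the short stud at (302,365), the bottle has not moved, and the arm is clear.

```bash
python3 -c "
from rig import arm
print(arm.close_job())"
```

```text
the job is handed in; nothing more can be done
None
```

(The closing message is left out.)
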